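# Set a spindle up in the bench centre with the gated lever

## Task

Take the spindle with the thick barrel in its middle out of the wooden rack, leaving the other two where they lie, and lay it gently on the two V-rests of the bench centre, between the quill and the headstop. Then guide the knobbed lever through the zigzag gate from the load slot to the far dead-end slot, fully home, so that the quill slides the spindle up to the headstop, and let go.

Things in the scene. Friction and masses are not known exactly. Their poses are not given: they have to be found in the camera images.
- bench_centre: Fixed grey bench centre on a base plate spanning x -75 to 75, y -185 to 155 mm, top at z 20. Origin on the table; z up. From its -y end to its +y end: gate box with lever, tailstock with quill, two V-rests, headstop. The spindle axis line is x 0, z 70, along y. Tailstock block y -48 to -8, top z 90; gate box 71 (x) by 113 (y) about x 0, y -115, top z 60.
- cradle (a point): Fixed point at x 0, y 67.5, z 70 mm of the bench centre, same axes: where the middle of the spindle belongs when laid on with the quill drawn back; 7 mm free either way along y. The two steel 90 degree V-rests stand 32 mm to either side along y, 8 mm thick, tops 3 mm above the axis; 56 mm free between them, plate 50 mm below.
- headstop (a point): Middle of the headstop's face, at y 125, z 70 mm of the bench centre, looking to its -y. Block behind it 25 mm long, top 18 mm above the axis. A spindle's middle is 50 mm from it when touching. The quill facing it is 14 mm thick, its tip 115 mm from the headstop when drawn back, 101 mm when the lever is home, so 1 mm end play remains.
- gate (a point): Fixed point in the load slot, at plate top height: where the lever's pin stands when both its travels read 0; same axes as the bench centre (x across, y along). Slots are 13 mm wide, the pin 10 mm thick: 1.5 mm free each side; two solid tongues fill the rest.
- carriage (a joint): Lever travel along the gate, m: 0 at the load slot, 0.070 at the far end; grows along the bench centre's +y, towards the spindle. Friction about 3 to 4 N, no spring: it stays where it is left. It drives the quill, 0.2 mm per mm.
- lever (a joint): Lever travel across the gate, m: 0 to 0.028, grows along the bench centre's +x; friction about 3 N, no spring. The only way through the gate (along, across, mm): load slot (0,0) - (0,28) - (35,28) - (35,0) - (70,0) - far dead-end slot (70,28). At the start it is in the load slot, 0 to 6 mm across.
- knob (a point): Middle of the lever's upright black round knob, 26 mm diameter, 37 mm tall, 113 mm above the table, 53 mm above the gate plate. The lever stays upright: it only slides. Axes as the bench centre.
- rack: Fixed wooden rack, base 200 (x) by 110 (y) by 12 mm, origin under its centre. Three places at x -65, 0, +65 mm, each a pair of wooden V-rests 8 mm thick at y -32 and +32; spindles lie in them along y, axis 45 mm above the table.
- barrel_spindle: The wanted steel spindle: 100 mm long, 18 mm diameter, with a barrel 28 mm diameter and 26 mm long in the middle. Origin at its middle on the axis; the axis is its own y; the two ends are alike; about 0.2 to 0.4 kg. Lies in one of the three rack places.
- plain_spindle: Steel spindle, 100 mm long, plain 18 mm diameter. Origin at its middle, axis its own y. Stays in the rack.
- disc_spindle: Steel spindle, 100 mm long, 18 mm diameter, with a thin disc 38 mm diameter, 6 mm thick, in its middle. Origin at its middle, axis its own y. Stays in the rack.
Things that resemble listed ones, but are neither listed nor needed, are in the scene too. What is shaped like the barrel_spindle but blue is not meant.

How it is judged:
By the outcome, as a careful person would: the job done as asked, in the order asked, and still so for the second after the job is handed in, with the robot touching nothing.
It also fails if it takes over 51 s, if anything falls off the work surface, if the arm or the gripper's body presses on something with over 40 N, if the wrist force passes 120 N, or if a joint passes its speed limit or range.

## Robot

A 6-joint arm with a two-finger parallel gripper is mounted at the origin on the work surface. World frame = base frame: x ahead of the robot, y to its left, z up, the work surface at z = 0. Lengths are in mm, angles in rad, forces in N, time in s.
With the tool pointing down it reaches from about 350 to 775 mm from the base axis. Payload 7.3 kg.
Tool frame: the origin (TCP) lies midway between the tips of the shut fingers; the grasp point (between the pads) lies 19 mm behind it (bot.grip_depth is the distance from the TCP to the grasp point, in mm); z points along the fingers, x is the direction in which the jaws open and shut, and the axes are right-handed (so a half turn about z gives the same grasp; the last joint's range is limited). The gripper opens to 92 mm and grips with 3 to 60 N. Pads are 19 mm wide; open, the fingers measure 130 mm over their backs; the gripper's body (75 mm by 190 mm) begins 47 mm behind the grasp point.
Start: joints at [-0.146, 0.342, 1.524, -0, 1.275, -0.146], TCP at [525.021, 0.019, 205.941] pointing down, gripper open.
Joint ranges: [-2.53, 2.53], [-0.77, 2.02], [0.04, 2.7], [-1, 4.14], [0.28, 2.66], [-3.11, 3.11]. Speed limits (rad/s): [2.57, 2.57, 3.14, 3.14, 3.14, 3.14].

## Interface

Orientations are given as [roll, pitch, yaw] about the fixed x, y, z axes, in that order (R = Rz(yaw) Ry(pitch) Rx(roll)).
In Python, from plant import bot gives the robot as it stands. The module is installed in compiled form; this text tells all that it offers.
- The arm moves only by the shell command python3 -m inch 'ROWS'. ROWS is JSON, a list that holds one entry, the list of rows, each a list of 7 numbers: the shift along the tool's x, y, z each as a share of 0.2 m, from -1 to 1, then the turn, a rotation vector about the tool's x, y, z each as a share of 45 degrees, from -1 to 1, then the closure, from -1 (fully open) to 1 (shut), so that 0 is half open. A call has exactly 10 rows; each row is the pose to reach, as a shift and turn from the pose commanded when the call began, along the tool's axes at that moment; what a row does not reach only later rows make up. A row lasts 1/8 s, in which the tool goes at most 62.5 mm and 10.7 degrees, less where a joint would pass 70% of its speed; a pose out of reach is approached as far as the arm can. A call with a number of a shift or a turn outside -1 to 1 is refused whole. A call with a gripper value outside its range is refused whole. The fingers move at their own pace and stop on an object; the grip force is fixed at half the most. Time passes only in rows, so rows that repeat a pose let the fingers close, or fill a call up. It gives the time, the measured TCP pose, the force and the opening at its end, in the units of the state.
- bot.get_obs(): the state, without advancing time (a new reading comes with each control period).
- bot.capture(name): name is "scene" or "side" or "wrist"; returns the picture (480x640x3 uint8, red, green, blue); there is no depth.
- bot.camera_params(name): a dict with "fx", "fy", "cx", "cy" (pixels), "R" (3x3) and "t" (3): a world point X has camera coordinates R X + t; the wrist camera has in their place "T_tool_cam" (4x4, takes a point from camera to tool coordinates, whose origin is the TCP and whose axes are the tool frame's). Camera axes: x right, y down, z forward; pixel columns grow to the right and rows downward; lengths in mm; the calibration is good to about 2 mm. A picture is of the moment at which its call begins: read the wrist's pose just before it. camera_params takes no time and is no camera call.
- bot.close_job(): hands the job in, once; it reports no verdict.
The state is a dict: "time": time; "joint_positions": joint angles; "dq": joint speeds; "tau": joint torques, N m; "tool_pos": TCP position; "tcp_rot": TCP orientation; "contact_force": force on the tool from outside, world axes, zero at the start; "moment": the same for the moment, N m; "grip_width": finger opening in mm.
Only numpy, scipy, OpenCV 4.12 (cv2) and the standard library are available. Lean on these libraries where they do the work, as an engineer would, in place of code of your own. Each camera call takes 0.05 s, during which the arm holds its last target.

## Working session

There is one attempt and no reset: what is moved stays moved. The work goes in short steps, Python scripts to look and compute and a shell command to move; the robot and the scene stay as the last step left them, time stands still between calls to the robot, and variables do not carry over. Pictures are saved under pics/ and viewed, and the job is handed in when it is done.

```bash
mkdir -p pics; ls
python3 - <<'E'
from plant import bot
import cv2
for n in ["scene","side","wrist"]:
    im=bot.capture(n); cv2.imwrite(f"pics/{n}0.png",im[:,:,::-1])
    p=bot.camera_params(n); print(n,{k:(v if isinstance(v,(int,float)) else [list(map(lambda a:round(float(a),4),r)) if hasattr(r,'__len__') else round(float(r),3) for r in v]) for k,v in p.items()})
print(bot.get_obs())
E
```

```text
pics
scene {'fx': 511.3927197922386, 'fy': 511.3927197922386, 'cx': 318.1490299543327, 'cy': 240.9564621029416, 'R': [[0.0427, 0.999, -0.0099], [0.8141, -0.0406, -0.5792], [-0.5791, 0.0167, -0.8151]], 't': [-56.772, -348.152, 1426.241]}
side {'fx': 450.4065829633219, 'fy': 450.4065829633219, 'cx': 319.28855441995216, 'cy': 237.36445897352183, 'R': [[-0.9383, -0.3456, 0.0107], [-0.2486, 0.653, -0.7154], [0.2403, -0.6739, -0.6986]], 't': [484.343, 179.415, 749.906]}
wrist {'fx': 414.94948171336256, 'fy': 414.94948171336256, 'cx': 318.77069621994434, 'cy': 241.54918072805432, 'T_tool_cam': [[1.0, -0.0007, -0.0001, 0.4863], [0.0007, 0.9691, 0.2466, -66.2604], [-0.0001, -0.2466, 0.9691, -178.3848], [0.0, 0.0, 0.0, 1.0]]}
{'time': 0.15, 'joint_positions': array([-1.45998628e-01,  3.42559574e-01,  1.52476345e+00, -2.50945099e-05,
        1.27539858e+00, -1.46001809e-01]), 'dq': array([ 0.0002712 , -0.00140744, -0.00301794, -0.00143946, -0.00026331,
       -0.0006336 ]), 'tau': array([ 7.52666965e-04, -4.31470585e+01, -2.44352603e+01,  7.18239485e-02,
        5.38185902e-02, -1.32920518e-04]), 'tool_pos': array([5.24686315e+02, 6.08814126e-02, 2.05418155e+02]), 'tcp_rot': array([-3.14145215e+00,  1.12043050e-03,  1.05784143e-05]), 'contact_force': array([ 0.02000323, -1.07897516, -0.0804635 ]), 'moment': array([-0.02287962,  0.02552883,  0.0440771 ]), 'grip_width': 91.51521785172801}
```

View pics/scene0.png

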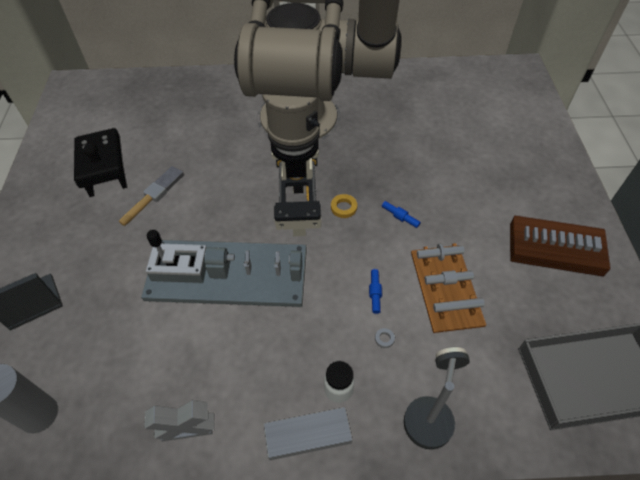

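View pics/side0.png

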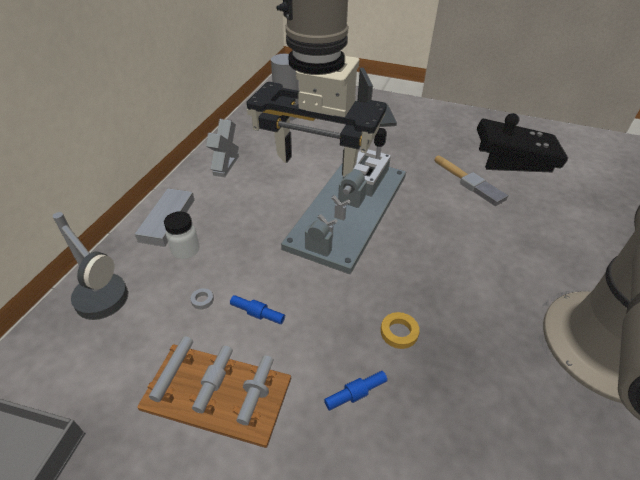

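View pics/wrist0.png

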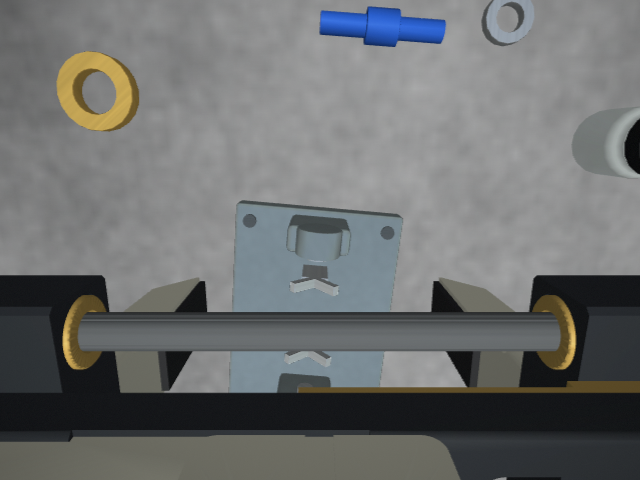

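Run:
```python
import cv2,numpy as np
im=cv2.imread("pics/scene0.png")
a=im[230:345,395:505]; cv2.imwrite("pics/c_rack.png",cv2.resize(a,None,fx=5,fy=5,interpolation=cv2.INTER_CUBIC))
a=im[220:320,130:320]; cv2.imwrite("pics/c_bench.png",cv2.resize(a,None,fx=4,fy=4,interpolation=cv2.INTER_CUBIC))
im=cv2.imread("pics/side0.png")
a=im[330:450,130:300]; cv2.imwrite("pics/c_rack2.png",cv2.resize(a,None,fx=4,fy=4,interpolation=cv2.INTER_CUBIC))
a=im[120:275,270:420]; cv2.imwrite("pics/c_bench2.png",cv2.resize(a,None,fx=4,fy=3.8,interpolation=cv2.INTER_CUBIC))
```

```text
(no output)
```

View pics/c_rack.png

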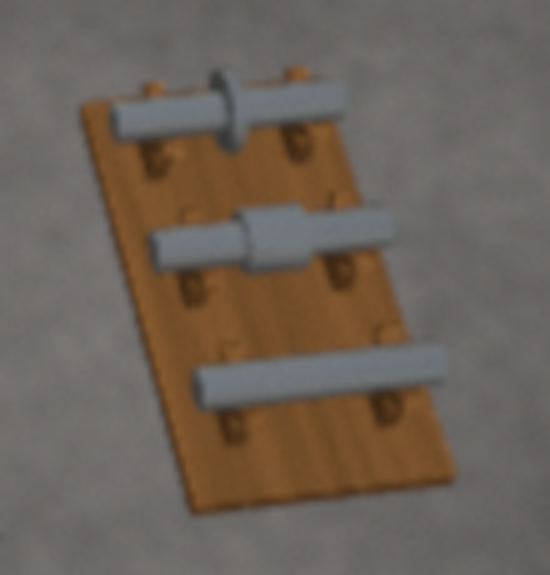

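View pics/c_bench.png

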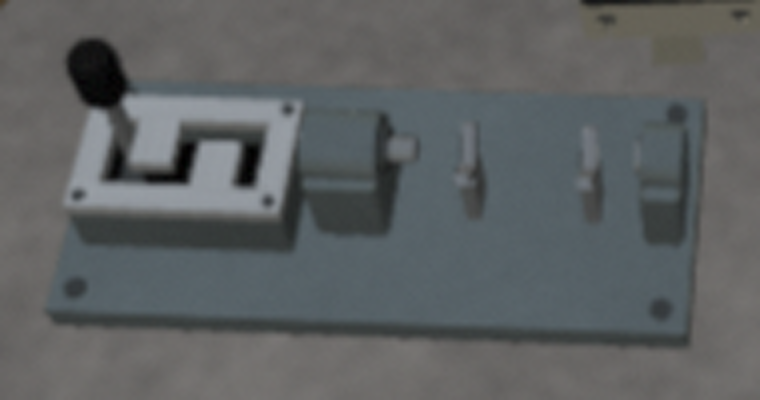

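View pics/c_rack2.png

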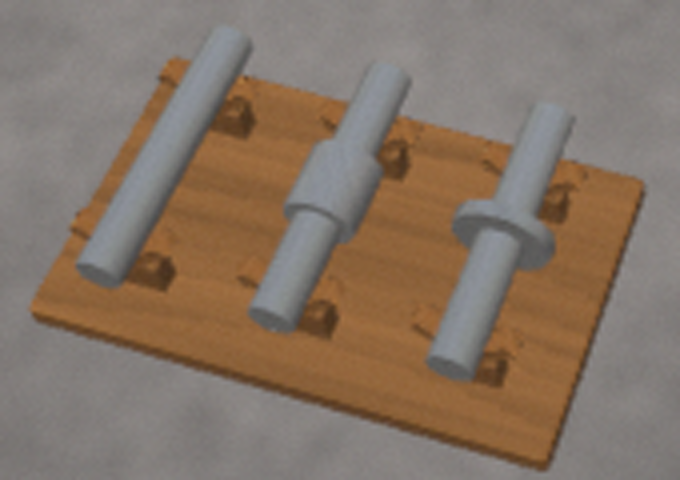

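View pics/c_bench2.png

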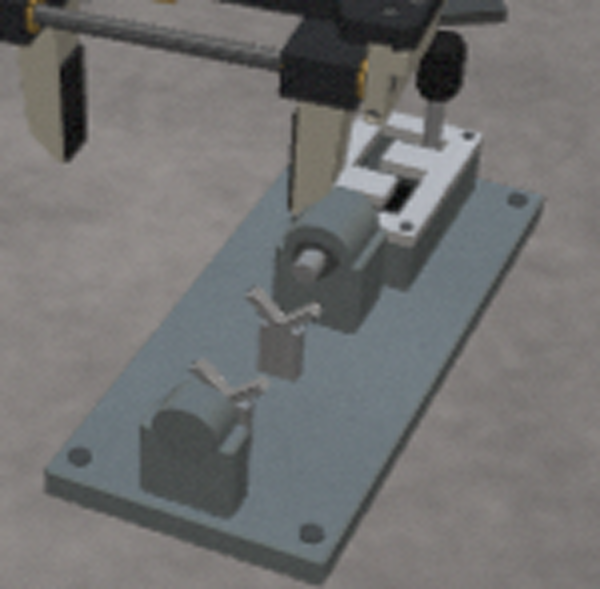

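```bash
cat > h.py <<'E'
import numpy as np
from plant import bot
def ray(cam,u,v,z):
    p=bot.camera_params(cam); R=np.array(p['R']);t=np.array(p['t'])
    d=R.T@np.array([(u-p['cx'])/p['fx'],(v-p['cy'])/p['fy'],1]); c=-R.T@t
    return c+d*(z-c[2])/d[2]
def fit(loc,w):
    loc=np.array(loc,float)[:,:2];w=np.array(w)[:,:2]
    a=loc-loc.mean(0);b=w-w.mean(0)
    th=np.arctan2((a[:,0]*b[:,1]-a[:,1]*b[:,0]).sum(),(a*b).sum())
    R=np.array([[np.cos(th),-np.sin(th)],[np.sin(th),np.cos(th)]])
    o=w.mean(0)-R@loc.mean(0)
    return th,o,w-(loc@R.T+o)
E
python3 - <<'E'
from h import *
np.set_printoptions(precision=1,suppress=True)
S=lambda x,y,z:ray('scene',395+x/5,230+y/5,z)
D=lambda x,y,z:ray('side',130+x/4,330+y/4,z)
print('rack scene',S(82,103,12),S(192,510,12),S(455,475,12))
print('rack side',D(642,180,12),D(547,465,12),D(33,313,12),D(175,60,12))
# barrel spindle axis ends
print('spindle scene L',S(153,249,45),'R',S(394,228,45), 'barrel mid',S(275,238,45))
print('spindle side',D(277,318,45),D(388,76,45),'barrel',D(333,190,45))
B=lambda x,y,z:ray('scene',130+x/4,220+y/4,z)
E_=lambda x,y,z:ray('side',270+x/4,120+y/3.8,z)
pts=dict(TR=(B(703,100,20),[-75,155]),BR=(B(688,332,20),[75,155]),BL=(B(50,312,20),[75,-185]))
w=[v[0] for v in pts.values()];l=[v[1] for v in pts.values()]
print('scene bench',*w,fit(l,w))
w=[E_(45,473,20),E_(322,570,20),E_(545,205,20)];l=[[75,155],[-75,155],[-75,-185]]
print('side bench',*w,fit(l,w))
w=[B(75,195,60),B(267,202,60),B(288,110,60)]
print('gate screws',*w)
w=[E_(405,227,60),E_(468,136,60)];print('gate screws side',*w)
print('knob scene',B(97,72,113),'side',E_(441,66,113))
w=[B(676,115,20),B(660,309,20),B(75,288,20)];print('holes',*w)
w=[E_(80,457,20),E_(312,533,20),E_(518,200,20)];print('holes',*w)
E
```

```text
rack scene [475.  245.7  12. ] [674.4 260.5  12. ] [664.1 369.6  12. ]
rack side [474.1 242.7  12. ] [463.2 352.   12. ] [659.9 368.4  12. ] [671.  260.1  12. ]
spindle scene L [571.6 256.3  45. ] R [566.3 358.3  45. ] barrel mid [568.8 307.9  45. ]
spindle side [563.1 350.4  45. ] [573.2 253.1  45. ] barrel [569.1 301.8  45. ]
scene bench [453.5   9.8  20. ] [600.1  -2.2  20. ] [ 572.1 -336.4   20. ] (np.float64(-0.08429273565857155), array([ 513.5, -149. ]), array([[ 1.7, -2. ],
       [-1.2, -1.3],
       [-0.5,  3.3]]))
side bench [597.3  -4.1  20. ] [450.4  11.5  20. ] [ 418.  -320.6   20. ] (np.float64(-0.09939012144278563), array([ 509.3, -148.4]), array([[-2. , -2.5],
       [ 0.4, -1.9],
       [ 1.6,  4.4]]))
gate screws [ 525.7 -319.1   60. ] [ 534.9 -218.3   60. ] [ 477.  -212.5   60. ]
gate screws side [ 477.7 -217.    60. ] [ 468.1 -317.7   60. ]
knob scene [ 485.7 -299.   113. ] side [ 486.  -303.2  113. ]
holes [463.   -5.6  20. ] [585.8 -16.5  20. ] [ 558.2 -325.4   20. ]
holes [585.9 -21.   20. ] [462.2 -10.4  20. ] [ 433.9 -320.    20. ]
```

```bash
python3 -m inch '[[[0.02,-0.1,0,0,0,0,0.13],[0.06,-0.3,0,0,0,0,0.13],[0.1,-0.55,0,0,0,0,0.13],[0.15,-0.8,0,0,0,0,0.13],[0.2,-1,0,0,0,0,0.13],[0.2,-1,0,0,0,0,0.13],[0.2,-1,0,0,0,0,0.13],[0.2,-1,0,0,0,0,0.13],[0.2,-1,0,0,0,0,0.13],[0.2,-1,0,0,0,0,0.13]]]'
cat >> h.py <<'E'
import cv2
from scipy.spatial.transform import Rotation as Ro
def to(x,y,z,yaw):
    o=bot.get_obs(); R0=Ro.from_euler('xyz',o['tcp_rot']); R1=Ro.from_euler('xyz',[np.pi,0,yaw])
    d=R0.inv().apply(np.array([x,y,z])-o['tool_pos'])/200; r=np.degrees((R0.inv()*R1).as_rotvec())/45
    print('shares',np.round(d,4),np.round(r,4),'t',round(o['time'],2))
def wray(u,v,z,o):
    p=bot.camera_params('wrist');T=np.array(p['T_tool_cam']);R=Ro.from_euler('xyz',o['tcp_rot']).as_matrix()
    d=R@T[:3,:3]@np.array([(u-p['cx'])/p['fx'],(v-p['cy'])/p['fy'],1]); c=np.array(o['tool_pos'])+R@T[:3,3]
    return c+d*(z-c[2])/d[2]
def shot(n,f):
    o=bot.get_obs(); im=bot.capture(n); cv2.imwrite(f,im[:,:,::-1]); return o,im
E
python3 -c "
from h import *
to(568.5,304.5,150,0.085)"
```

```text
time: 1.4
tool_pos: [565.1, 199.4, 206.1]
tcp_rot: [-3.142, -0.0, -0.001]
contact_force: [-0.1, -0.3, 0.4]
grip_width: 40.0
shares [ 0.0164 -0.5255  0.2807] [ 0.     -0.0004 -0.1094] t 1.4
```

```bash
python3 -m inch '[[[0,-0.08,0.04,0,0,-0.03,0.13],[0,-0.2,0.1,0,0,-0.06,0.13],[0.01,-0.35,0.18,0,0,-0.09,0.13],[0.016,-0.48,0.25,0,0,-0.109,0.13],[0.016,-0.525,0.28,0,0,-0.109,0.13],[0.016,-0.525,0.28,0,0,-0.109,0.13],[0.016,-0.525,0.28,0,0,-0.109,0.13],[0.016,-0.525,0.28,0,0,-0.109,0.13],[0.016,-0.525,0.28,0,0,-0.109,0.13],[0.016,-0.525,0.28,0,0,-0.109,0.13]]]'
python3 -c "
from h import *
o,_=shot('wrist','pics/w1.png');print(o['tool_pos'],o['tcp_rot'])"
```

```text
time: 2.65
tool_pos: [568.4, 304.7, 150.2]
tcp_rot: [-3.141, -0.0, 0.085]
contact_force: [0.7, 1.0, -0.1]
grip_width: 40.0
[568.39673511 304.71887684 150.22963483] [-3.14148621e+00 -4.69494744e-04  8.51259854e-02]
```

View pics/w1.png

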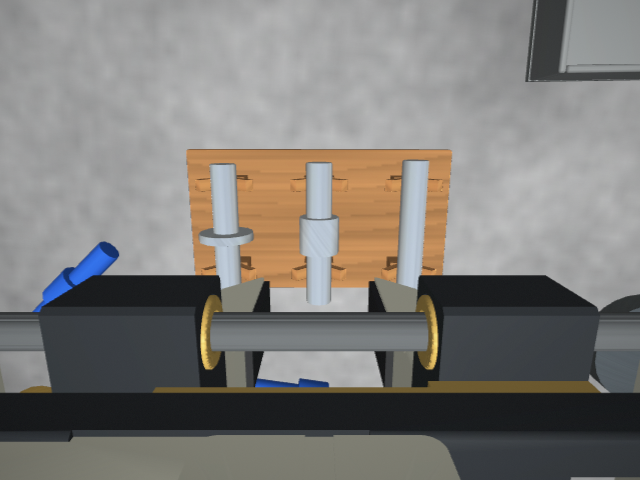

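Run:
```python
from h import *
np.set_printoptions(precision=1,suppress=True)
o=bot.get_obs()
im=cv2.imread('pics/w1.png')
cv2.imwrite('pics/c_w1.png',cv2.resize(im[140:310,260:380],None,fx=3.5,fy=3.5,interpolation=cv2.INTER_CUBIC))
for z in (45,54): print(wray(319.5,162,z,o),wray(318.5,303,z,o))
print(wray(319.5,235,59,o), wray(319,215,54,o),wray(319,255,54,o))
for q in [(188,150),(450,150),(441,288),(190,288)]: print(wray(*q,12,o))
```

```text
[565.1 354.   45. ] [573.1 252.7  45. ]
[565.1 354.5  54. ] [572.7 256.4  54. ]
[569.1 307.1  59. ] [567.7 319.6  54. ] [570.1 291.7  54. ]
[467.  352.5  12. ]
[661.6 369.   12. ]
[672.  260.3  12. ]
[469.4 243.1  12. ]
```

View pics/c_w1.png

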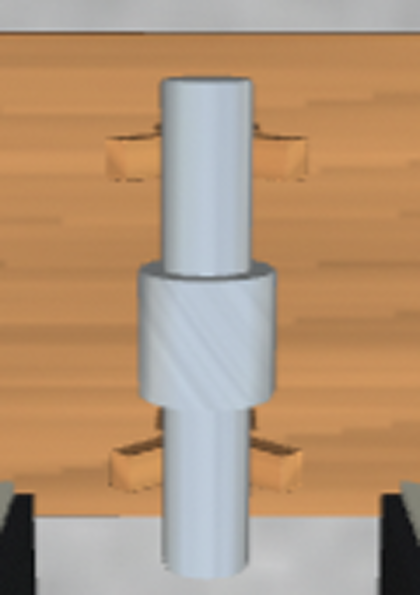

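The barrel spindle is in the middle rack place at (319,235), with disc at (225,237) left and plain at (414,225) right. The two blue look-alikes lie on the table. Measured centre is about (569,304.5), and three views agree.

```bash
python3 -m inch '[[[0.004,0,0.05,0,0,0,0.13],[0.004,0,0.15,0,0,0,0.13],[0.004,0,0.3,0,0,0,0.13],[0.004,0,0.44,0,0,0,0.13],[0.004,0,0.54,0,0,0,0.13],[0.004,0,0.6,0,0,0,0.13],[0.004,0,0.62,0,0,0,0.13],[0.004,0,0.62,0,0,0,0.13],[0.004,0,0.62,0,0,0,0.13],[0.004,0,0.62,0,0,0,0.13]]]'
python3 -m inch '[[[0,0,0,0,0,0,0.3],[0,0,0,0,0,0,0.5],[0,0,0,0,0,0,1],[0,0,0,0,0,0,1],[0,0,0,0,0,0,1],[0,0,-0.01,0,0,0,1],[0,0,-0.03,0,0,0,1],[0,0,-0.08,0,0,0,1],[0,0,-0.15,0,0,0,1],[0,0,-0.2,0,0,0,1]]]'
python3 -c "
from h import *
o,_=shot('wrist','pics/w2.png');print(o['tool_pos'],o['tcp_rot'])"
```

```text
time: 3.95
tool_pos: [569.4, 305.2, 26.7]
tcp_rot: [-3.141, -0.001, 0.086]
contact_force: [0.6, 0.5, 1.1]
grip_width: 40.2
time: 5.2
tool_pos: [569.6, 305.3, 67.6]
tcp_rot: [-3.141, -0.002, 0.086]
contact_force: [-0.1, -0.6, -3.4]
grip_width: 25.8
[569.62696367 305.29633547  67.55528252] [-3.14110557e+00 -1.90074834e-03  8.56025565e-02]
```

View pics/w2.png

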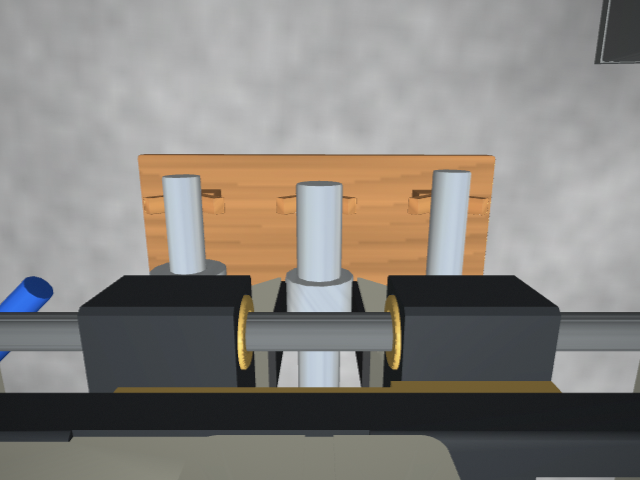

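Run:
```python
from h import *
np.set_printoptions(precision=1,suppress=True)
o=bot.get_obs();R=Ro.from_euler('xyz',o['tcp_rot'])
for q in [(319,183),(319,198)]:
  for z in (86,95):
    print(q,z,R.inv().apply(wray(*q,z,o)-o['tool_pos']))
print(R.inv().apply(wray(319,276,100,o)-o['tool_pos']))
a=-0.089;Rb=np.array([[np.cos(a),-np.sin(a)],[np.sin(a),np.cos(a)]])
print('cradle est',np.array([511.5,-152.5])+Rb@[0,67.5])
to(569.6,200,200,a)
```

```text
(319, 183) 86 [  0.6 -48.6 -17.1]
(319, 183) 95 [  0.6 -49.6 -26.1]
(319, 198) 86 [  0.6 -42.7 -17.1]
(319, 198) 95 [  0.6 -44.  -26.1]
[  0.6 -15.4 -31.1]
cradle est [517.5 -85.3]
shares [-0.   0.5 -0.7] [-0.  -0.   0.2] t 5.25
```

Run:
```python
import cv2
im=cv2.imread('pics/wrist0.png')
cv2.imwrite('pics/c_w0.png',cv2.resize(im[190:395,220:420],None,fx=3.6,fy=2.9,interpolation=cv2.INTER_CUBIC))
```

```text
(no output)
```

View pics/c_w0.png

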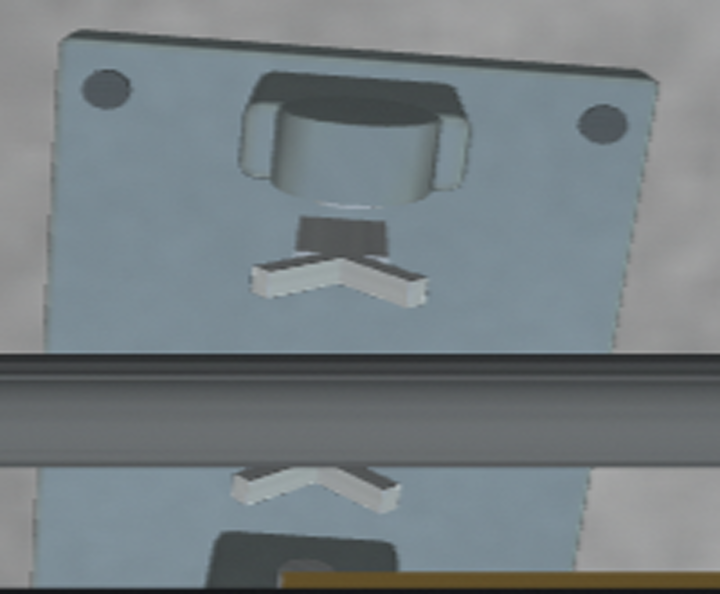

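Run:
```python
from h import *
np.set_printoptions(precision=1,suppress=True)
o=dict(tool_pos=np.array([524.686,.061,205.418]),tcp_rot=np.array([-3.14145,.00112,0]))
C=lambda x,y,z:wray(220+x/3.6,190+y/2.9,z,o)
a=-0.089;Rb=np.array([[np.cos(a),-np.sin(a)],[np.sin(a),np.cos(a)]])
for n,q,l in [('TL',(62,40,20),(-75,155)),('TR',(655,85,20),(75,155)),('headtop',(355,205,88),(0,125)),
 ('restR far mid',((256+423)/2,(268+280)/2,73),(0,103.5)),('restR near mid',((236+395)/2,(476+489)/2,73),(0,39.5)),
 ('holeL',(106,89,20),(-62,140)),('holeR',(603,124,20),(62,140))]:
    p=C(*q); print(n,p,'origin',p[:2]-Rb@l)
```

```text
TL [452.9   8.2  20. ] origin [ 513.8 -152.8]
TR [599.2  -5.8  20. ] origin [ 510.7 -153.5]
headtop [524.9 -23.7  88. ] origin [ 513.8 -148.2]
restR far mid [521.5 -47.9  73. ] origin [ 512.3 -151. ]
restR near mid [ 515.7 -111.3   73. ] origin [ 512.2 -150.6]
holeL [463.  -7.  20.] origin [ 512.3 -152. ]
holeR [586.8 -18.1  20. ] origin [ 512.6 -152.1]
```

```bash
python3 -c "
from h import *
to(550,125,160,-0.09)"
```

```text
shares [-0.1764  0.8904 -0.4573] [-0.0018 -0.0047  0.2236] t 5.25
```

```bash
python3 -m inch '[[[0,0,-0.1,0,0,0,1],[0,0,-0.25,0,0,0,1],[-0.02,0.1,-0.36,0,0,0.03,1],[-0.06,0.25,-0.45,0,0,0.08,1],[-0.1,0.42,-0.46,0,0,0.13,1],[-0.14,0.6,-0.46,0,0,0.18,1],[-0.16,0.75,-0.46,0,0,0.224,1],[-0.176,0.85,-0.46,0,0,0.224,1],[-0.176,0.89,-0.46,0,0,0.224,1],[-0.176,0.89,-0.46,0,0,0.224,1]]]'
python3 -c "
from h import *
to(518.5,-72,120,-0.09)"
```

```text
time: 6.5
tool_pos: [549.4, 124.9, 158.0]
tcp_rot: [-3.141, -0.0, -0.09]
contact_force: [0.7, 0.6, -3.4]
grip_width: 26.1
shares [-0.0652  0.9943  0.1898] [-0.0005 -0.0005 -0.0006] t 6.5
```

```bash
python3 -m inch '[[[-0.01,0.08,0,0,0,0,1],[-0.02,0.22,0,0,0,0,1],[-0.03,0.4,0,0,0,0,1],[-0.04,0.58,0,0,0,0,1],[-0.05,0.76,0.02,0,0,0,1],[-0.06,0.9,0.06,0,0,0,1],[-0.065,0.97,0.1,0,0,0,1],[-0.065,0.994,0.14,0,0,0,1],[-0.065,0.994,0.14,0,0,0,1],[-0.065,0.994,0.14,0,0,0,1]]]'
python3 -c "
from h import *
o,_=shot('wrist','pics/w3.png');print(o['tool_pos'],o['tcp_rot'])
o,_=shot('scene','pics/s3.png')
o,_=shot('side','pics/d3.png')
"
```

```text
time: 7.75
tool_pos: [518.6, -71.3, 130.1]
tcp_rot: [-3.141, -0.0, -0.089]
contact_force: [1.1, 0.5, -3.6]
grip_width: 26.0
[518.55780801 -71.28433628 130.06219372] [-3.14138050e+00 -3.10008471e-04 -8.92774870e-02]
```

View pics/w3.png

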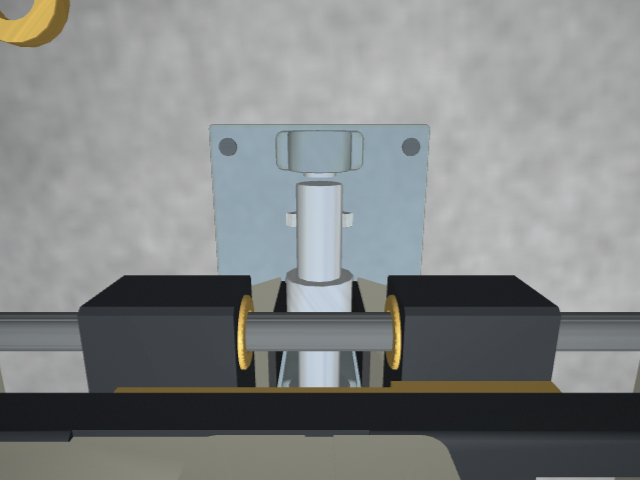

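View pics/d3.png

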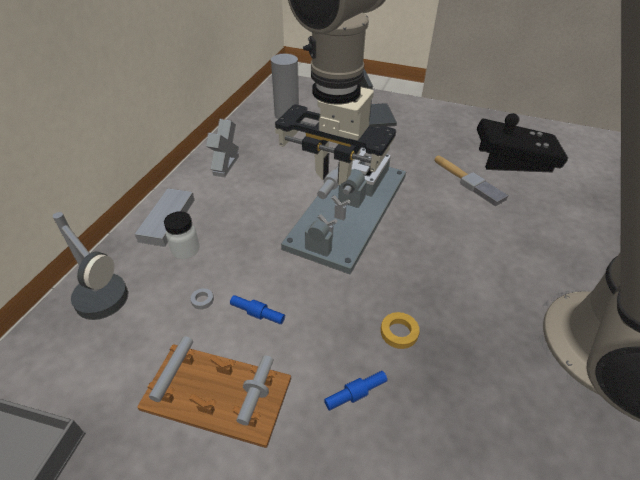

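Run:
```python
from h import *
np.set_printoptions(precision=1,suppress=True)
o=bot.get_obs()
a=-0.0895;Rb=np.array([[np.cos(a),-np.sin(a)],[np.sin(a),np.cos(a)]])
for n,q,l in [('TL',(210,125,20),(-75,155)),('TR',(429,125,20),(75,155)),('headtop',(320,173,88),(0,125)),('rest back top',(320,213,73),(0,103.5)),
 ('holeL',(228,147,20),(-62,140)),('holeR',(411,147,20),(62,140))]:
    p=wray(*q,o); print(n,p,'origin',p[:2]-Rb@l)
R=Ro.from_euler('xyz',o['tcp_rot'])
c=np.array([512.2,-152])+Rb@[0,67.5];print(c)
to(c[0],c[1],80,a)
to(c[0],c[1],52,a)
```

```text
TL [453.2   8.1  20. ] origin [ 514.  -152.9]
TR [599.2  -5.   20. ] origin [ 510.7 -152.7]
headtop [524.  -24.4  88. ] origin [ 512.8 -148.9]
rest back top [521.9 -48.4  73. ] origin [ 512.6 -151.5]
holeL [463.1  -7.2  20. ] origin [ 512.3 -152.2]
holeR [586.7 -18.3  20. ] origin [ 512.5 -152.2]
[518.2 -84.8]
shares [0.  0.1 0.3] [-0. -0.  0.] t 7.9
shares [0.  0.1 0.4] [-0. -0.  0.] t 7.9
```

```bash
python3 -m inch '[[[0.004,0.03,0,0,0,0,1],[0.004,0.068,0,0,0,0,1],[0.004,0.068,0.04,0,0,0,1],[0.004,0.068,0.1,0,0,0,1],[0.004,0.068,0.17,0,0,0,1],[0.004,0.068,0.24,0,0,0,1],[0.004,0.068,0.3,0,0,0,1],[0.004,0.068,0.33,0,0,0,1],[0.004,0.068,0.335,0,0,0,1],[0.004,0.068,0.335,0,0,0,1]]]'
python3 -c "
from h import *
o,_=shot('wrist','pics/w4.png');print(o['tool_pos'],o['tcp_rot'])
o,im=shot('side','pics/d4.png')
cv2.imwrite('pics/c_d4.png',cv2.resize(im[130:270,270:420,::-1],None,fx=4,fy=4,interpolation=cv2.INTER_CUBIC))
"
```

```text
time: 9.15
tool_pos: [518.2, -85.8, 63.3]
tcp_rot: [3.141, -0.001, -0.09]
contact_force: [-0.7, 0.7, -3.1]
grip_width: 26.6
[518.19000084 -85.79575021  63.25951529] [ 3.14142615e+00 -8.58861038e-04 -9.03197834e-02]
```

View pics/c_d4.png

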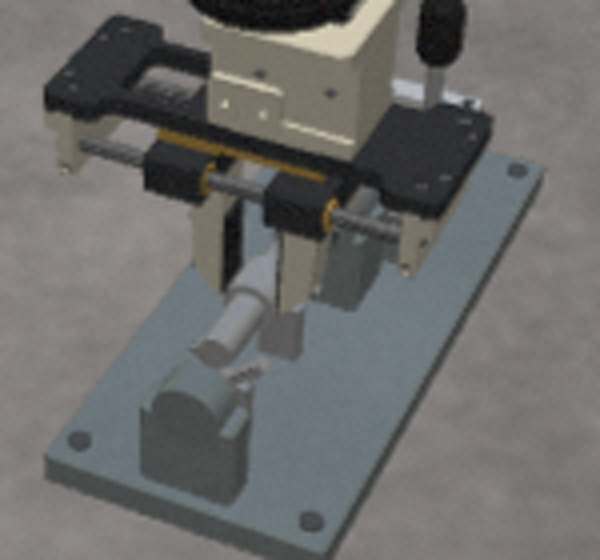

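View pics/w4.png

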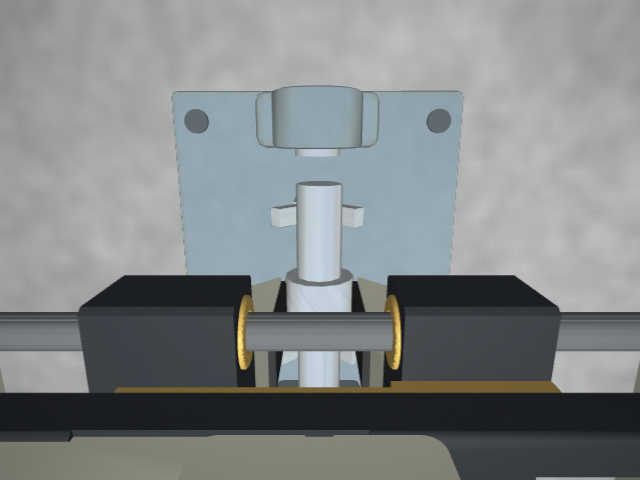

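Run:
```python
from h import *
o=bot.get_obs()
print(wray(319,183,91,o),wray(319,185,91,o),'headtop face',wray(318,148,88,o), 'rest L/R',wray(271,212,73,o),wray(363,212,73,o))
```

```text
[523.23224658 -36.26004426  91.        ] [523.16671313 -36.97910329  91.        ] headtop face [523.99178148 -23.99683576  88.        ] rest L/R [502.29753303 -48.28597543  73.        ] [540.07001338 -51.74158792  73.        ]
```

```bash
python3 -m inch '[[[-0.003,-0.006,0.01,0,0,0,1],[-0.005,-0.006,0.022,0,0,0,1],[-0.005,-0.006,0.032,0,0,0,1],[-0.005,-0.006,0.04,0,0,0,1],[-0.005,-0.006,0.045,0,0,0,1],[-0.005,-0.006,0.048,0,0,0,1],[-0.005,-0.006,0.051,0,0,0,1],[-0.005,-0.006,0.053,0,0,0,1],[-0.005,-0.006,0.055,0,0,0,1],[-0.005,-0.006,0.055,0,0,0,1]]]'
```

```text
time: 10.5
tool_pos: [517.0, -84.4, 51.9]
tcp_rot: [3.142, -0.0, -0.09]
contact_force: [0.2, -0.4, -3.4]
grip_width: 25.7
```

```bash
python3 -m inch '[[[0,0,0.001,0,0,0,1],[0,0,0.002,0,0,0,1],[0,0,0.003,0,0,0,1],[0,0,0.004,0,0,0,1],[0,0,0.005,0,0,0,1],[0,0,0.006,0,0,0,1],[0,0,0.007,0,0,0,1],[0,0,0.007,0,0,0,1],[0,0,0.007,0,0,0,1],[0,0,0.007,0,0,0,1]]]'
```

```text
time: 11.75
tool_pos: [517.6, -84.6, 51.1]
tcp_rot: [3.141, -0.002, -0.09]
contact_force: [1.8, -0.3, 6.6]
grip_width: 26.2
```

```bash
python3 -m inch '[[[0,0,-0.003,0,0,0,0.4],[0,0,-0.003,0,0,0,0.3],[0,0,-0.003,0,0,0,0.1],[0,0,-0.003,0,0,0,0],[0,0,-0.02,0,0,0,0],[0,0,-0.06,0,0,0,0],[0,0,-0.15,0,0,0,0],[0,0,-0.26,0,0,0,0],[0,0,-0.36,0,0,0,0],[0,0,-0.4,0,0,0,0]]]'
python3 -c "
from h import *
o,_=shot('wrist','pics/w5.png');print(o['tool_pos'],o['tcp_rot'])
o,im=shot('side','pics/d5.png')
cv2.imwrite('pics/c_d5.png',cv2.resize(im[130:270,270:420,::-1],None,fx=4,fy=4,interpolation=cv2.INTER_CUBIC))
"
```

```text
time: 13.0
tool_pos: [517.6, -84.6, 132.2]
tcp_rot: [3.141, -0.003, -0.09]
contact_force: [0.3, -0.2, 0.5]
grip_width: 45.9
[517.64317163 -84.62285917 132.17407478] [ 3.14100894e+00 -2.64873294e-03 -9.02987016e-02]
```

View pics/c_d5.png

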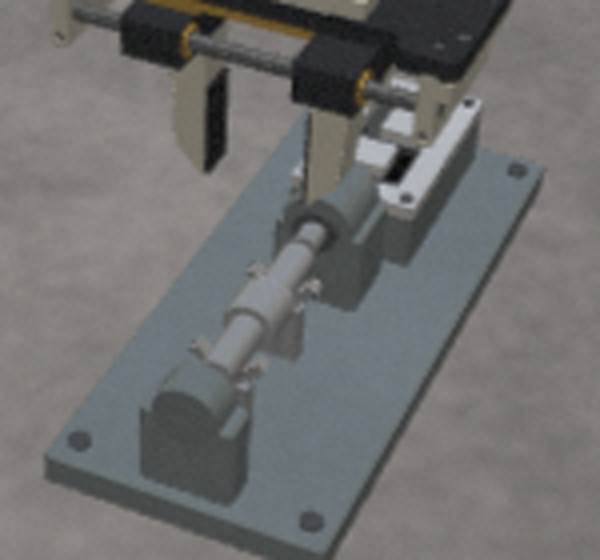

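View pics/w5.png

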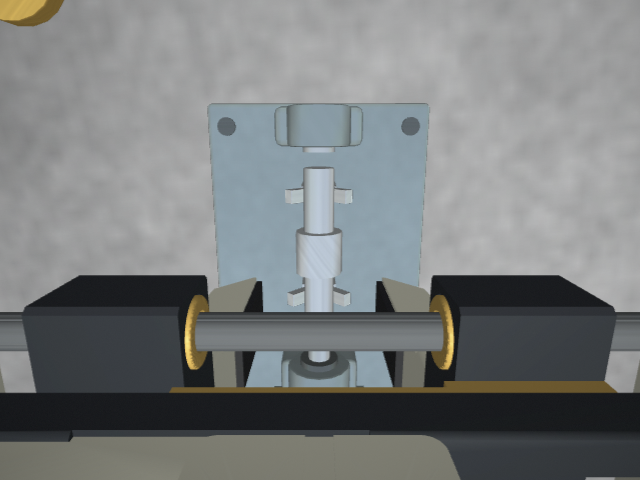

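The spindle lies in both V-rests at (318,168 to 360), clear of the headstop and in front of the quill. Next is the knob, where scene, side and the bench model agree at about (486,-300).

```bash
python3 -c "
from h import *
to(488,-278,170,-0.09)"
```

```text
shares [-0.0587  0.9765 -0.1926] [ 0.0005 -0.0023 -0.0004] t 13.1
```

```bash
python3 -m inch '[[[0,0.03,-0.08,0,0,0,0],[0,0.12,-0.15,0,0,0,0],[-0.01,0.28,-0.19,0,0,0,0],[-0.02,0.46,-0.193,0,0,0,0],[-0.04,0.64,-0.193,0,0,0,0],[-0.05,0.8,-0.193,0,0,0,0],[-0.059,0.92,-0.193,0,0,0,0],[-0.059,0.977,-0.193,0,0,0,0],[-0.059,0.977,-0.193,0,0,0,0],[-0.059,0.977,-0.193,0,0,0,0]]]'
python3 -c "
from h import *
o,_=shot('wrist','pics/w6.png');print(o['tool_pos'],o['tcp_rot'])
"
```

```text
time: 14.35
tool_pos: [487.7, -277.2, 169.1]
tcp_rot: [-3.141, 0.0, -0.09]
contact_force: [0.9, -0.7, 0.5]
grip_width: 45.9
[ 487.65381565 -277.23799994  169.07069751] [-3.14110306e+00  1.58714148e-04 -8.97353592e-02]
```

View pics/w6.png

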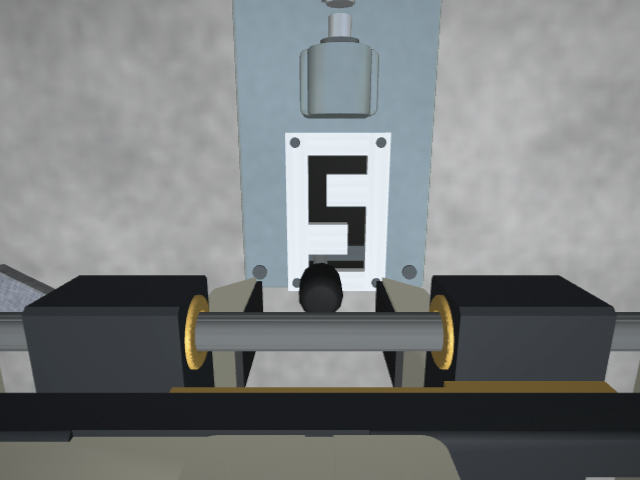

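Run:
```python
from h import *
np.set_printoptions(precision=1,suppress=True)
o=bot.get_obs()
im=cv2.imread('pics/w6.png')
cv2.imwrite('pics/c_w6.png',cv2.resize(im[120:330,260:420],None,fx=3.6,fy=2.8,interpolation=cv2.INTER_CUBIC))
a=-0.09;Rb=np.array([[np.cos(a),-np.sin(a)],[np.sin(a),np.cos(a)]])
org=np.array([512.4,-152])
L=lambda u,v,z:Rb.T@(wray(u,v,z,o)[:2]-org)
for n,q in dict(gTL=(286,133),gTR=(391,133),gBL=(289,290),sTL=(308,156),sTR=(367,156),sTR2=(367,174)).items(): print(n,L(*q,60))
print('screws',L(295,142.5,60),L(381,142.5,60))
print('knob L/R',L(299,290,120),L(343,290,120),L(321,290,120),'world',wray(321,290,120,o))
```

```text
gTL [-34.8 -58.5]
gTR [ 35.6 -58.5]
gBL [ -34.8 -170.5]
sTL [-20.2 -73.7]
sTR [ 19.9 -73.7]
sTR2 [ 20.2 -85.8]
screws [-28.9 -64.7] [ 29.1 -64.7]
knob L/R [ -24.4 -147.5] [   1.3 -147.5] [ -11.6 -147.5] world [ 487.6 -297.9  120. ]
```

View pics/c_w6.png

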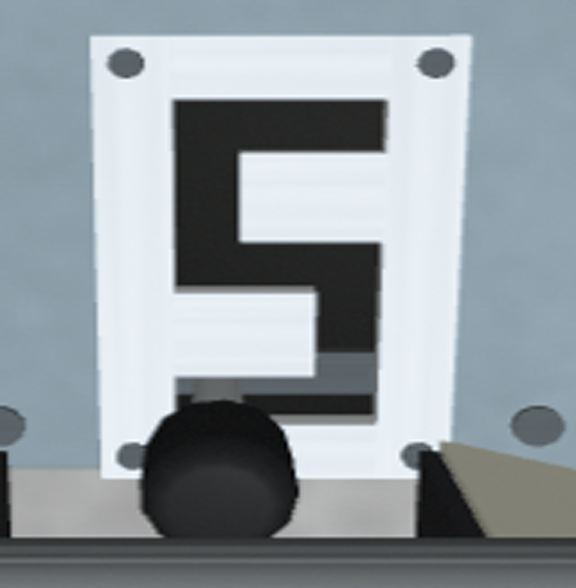

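```bash
cat >> h.py <<'E'
A=-0.09;RB=np.array([[np.cos(A),-np.sin(A)],[np.sin(A),np.cos(A)]]);ORG=np.array([512.4,-152])
def loc():
    o=bot.get_obs(); return np.round(RB.T@(o['tool_pos'][:2]-ORG),2),np.round(o['tool_pos'][2],1),np.round(RB.T@o['contact_force'][:2],1)
def tob(x,y,z=None):
    w=ORG+RB@[x,y]; to(w[0],w[1],z if z else bot.get_obs()['tool_pos'][2],A)
E
python3 -c "
from h import *
print(loc());tob(-11.6,-150,94)"
```

```text
(array([ -13.3 , -126.82]), np.float64(169.2), array([-0. ,  0.4]))
shares [0.0085 0.116  0.3758] [-0.0004  0.      0.0008] t 14.4
```

```bash
python3 -m inch '[[[0.0085,0.05,0,0,0,0,0],[0.0085,0.1,0,0,0,0,0],[0.0085,0.116,0.03,0,0,0,0],[0.0085,0.116,0.1,0,0,0,0],[0.0085,0.116,0.2,0,0,0,0],[0.0085,0.116,0.3,0,0,0,0],[0.0085,0.116,0.36,0,0,0,0],[0.0085,0.116,0.376,0,0,0,0],[0.0085,0.116,0.376,0,0,0,0],[0.0085,0.116,0.376,0,0,0,0]]]'
python3 -c "
from h import *
print(loc())
o,_=shot('wrist','pics/w7.png')
o,im=shot('side','pics/d7.png')
cv2.imwrite('pics/c_d7.png',cv2.resize(im[80:230,290:440,::-1],None,fx=4,fy=4,interpolation=cv2.INTER_CUBIC))
"
```

```text
time: 15.65
tool_pos: [487.6, -301.5, 94.7]
tcp_rot: [3.141, -0.001, -0.09]
contact_force: [-0.1, 0.4, 0.4]
grip_width: 45.8
(array([ -11.25, -151.14]), np.float64(94.7), array([-0.1,  0.4]))
```

View pics/c_d7.png

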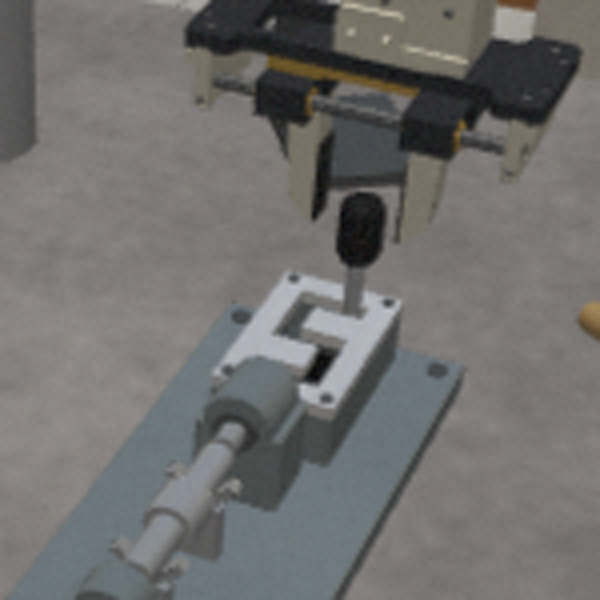

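View pics/w7.png

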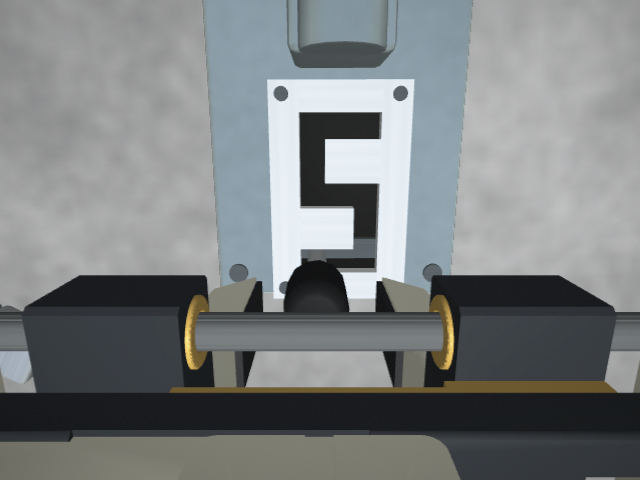

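```bash
python3 -m inch '[[[0,-0.005,0,0,0,0,0.2],[0,-0.005,0,0,0,0,0.4],[0,-0.005,0,0,0,0,1],[0,-0.005,0,0,0,0,1],[0,-0.005,0,0,0,0,1],[0.02,-0.005,0,0,0,0,1],[0.05,-0.005,0,0,0,0,1],[0.09,-0.005,0,0,0,0,1],[0.12,-0.005,0,0,0,0,1],[0.12,-0.005,0,0,0,0,1]]]'
python3 -c "
from h import *
print(loc())
o,_=shot('wrist','pics/w8.png')
tob(14,-150,94.5)
"
```

```text
time: 17.0
tool_pos: [512.2, -302.5, 94.0]
tcp_rot: [3.141, -0.002, -0.09]
contact_force: [0.6, 0.5, 3.4]
grip_width: 24.3
(array([  13.37, -149.94]), np.float64(94.0), array([0.6, 0.5]))
shares [ 0.0036  0.0006 -0.0023] [ 0.0005 -0.0022 -0.0001] t 17.05
```

View pics/w8.png

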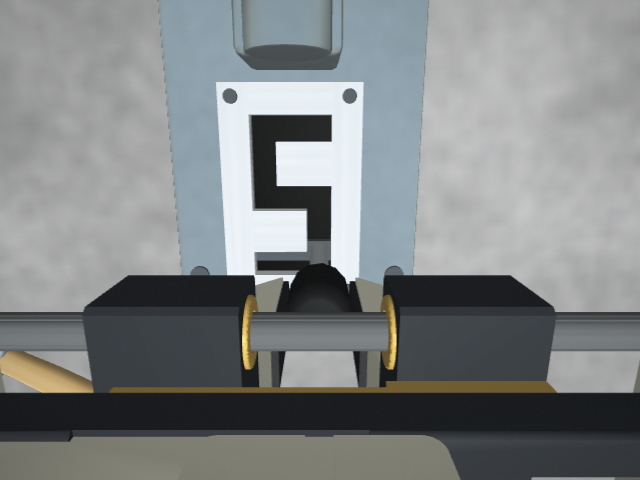

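```bash
python3 -m inch '[[[0.003,0,0,0,0,0,1],[0.003,-0.015,0,0,0,0,1],[0.003,-0.04,0,0,0,0,1],[0.003,-0.07,0,0,0,0,1],[0.003,-0.1,0,0,0,0,1],[0.003,-0.13,0,0,0,0,1],[0.003,-0.155,0,0,0,0,1],[0.003,-0.17,0,0,0,0,1],[0.003,-0.175,0,0,0,0,1],[0.003,-0.175,0,0,0,0,1]]]'
python3 -c "
from h import *
print(loc())
o,_=shot('wrist','pics/w9.png')
tob(-14,-115,94.5)
"
```

```text
time: 18.3
tool_pos: [515.1, -267.6, 94.1]
tcp_rot: [3.142, -0.0, -0.09]
contact_force: [1.9, -2.3, 3.0]
grip_width: 24.0
(array([  13.08, -114.9 ]), np.float64(94.1), array([ 2.1, -2.2]))
shares [-0.1355  0.0006 -0.0021] [-0.     -0.0006 -0.0005] t 18.35
```

View pics/w9.png

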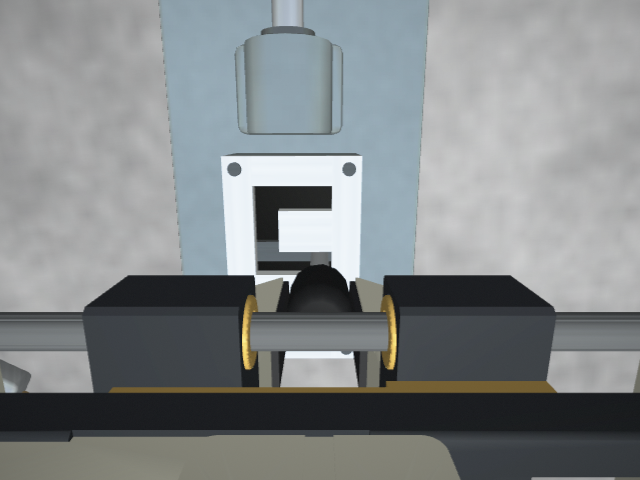

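```bash
python3 -m inch '[[[-0.01,0,0,0,0,0,1],[-0.03,0,0,0,0,0,1],[-0.055,0,0,0,0,0,1],[-0.08,0,0,0,0,0,1],[-0.105,0,0,0,0,0,1],[-0.125,0,0,0,0,0,1],[-0.135,0,0,0,0,0,1],[-0.139,0,0,0,0,0,1],[-0.139,0,0,0,0,0,1],[-0.139,0,0,0,0,0,1]]]'
python3 -c "
from h import *
print(loc())
o,_=shot('wrist','pics/w10.png')
tob(-14,-80,94.5)
"
```

```text
time: 19.6
tool_pos: [487.2, -265.1, 93.9]
tcp_rot: [3.142, 0.0, -0.09]
contact_force: [1.5, -2.9, 3.2]
grip_width: 24.4
(array([ -14.94, -114.89]), np.float64(93.9), array([ 1.7, -2.7]))
shares [ 0.0046 -0.1744 -0.0027] [ 0.      0.0002 -0.0003] t 19.65
```

View pics/w10.png

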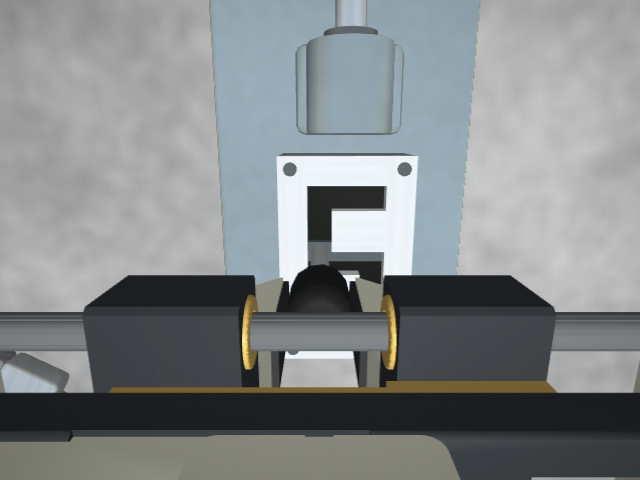

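```bash
python3 -m inch '[[[0.003,-0.01,0,0,0,0,1],[0.003,-0.03,0,0,0,0,1],[0.003,-0.05,0,0,0,0,1],[0.003,-0.075,0,0,0,0,1],[0.003,-0.1,0,0,0,0,1],[0.003,-0.125,0,0,0,0,1],[0.003,-0.15,0,0,0,0,1],[0.003,-0.17,0,0,0,0,1],[0.003,-0.176,0,0,0,0,1],[0.003,-0.176,0,0,0,0,1]]]'
python3 -c "
from h import *
print(loc())
o,_=shot('wrist','pics/w11.png')
tob(14,-80,94.5)
"
```

```text
time: 20.9
tool_pos: [490.7, -229.7, 93.9]
tcp_rot: [-3.141, 0.001, -0.09]
contact_force: [-1.8, -3.2, 5.6]
grip_width: 24.5
(array([-14.63, -79.29]), np.float64(93.9), array([-1.5, -3.4]))
shares [ 0.1431  0.0033 -0.0028] [-0.0003  0.0008 -0.0001] t 20.95
```

View pics/w11.png

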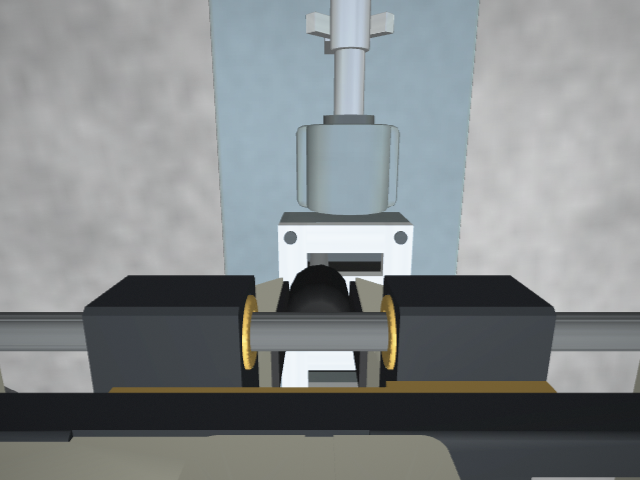

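Now across into the far dead-end slot, pressing lightly past the nominal end.

```bash
python3 -m inch '[[[0.01,0.001,0,0,0,0,1],[0.03,0.001,0,0,0,0,1],[0.055,0.001,0,0,0,0,1],[0.08,0.001,0,0,0,0,1],[0.105,0.001,0,0,0,0,1],[0.125,0.001,0,0,0,0,1],[0.14,0.001,0,0,0,0,1],[0.145,0.001,0,0,0,0,1],[0.149,0.001,0,0,0,0,1],[0.149,0.001,0,0,0,0,1]]]'
python3 -c "
from h import *
print(loc())
o,_=shot('wrist','pics/w12.png')
tob(14,-80,94.5)
"
```

```text
time: 22.2
tool_pos: [519.2, -232.3, 93.8]
tcp_rot: [-3.141, 0.003, -0.09]
contact_force: [-5.5, -2.3, 6.5]
grip_width: 24.4
(array([ 14.03, -79.35]), np.float64(93.8), array([-5.2, -2.8]))
shares [-0.0001  0.0034 -0.0034] [-0.0012  0.0042 -0.0001] t 22.25
```

View pics/w12.png

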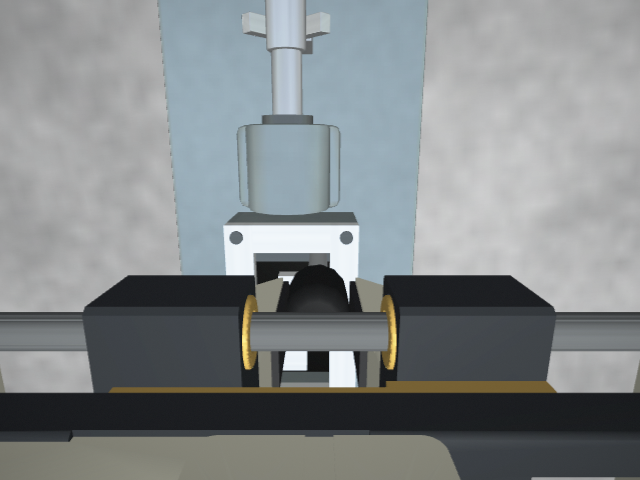

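```bash
python3 -m inch '[[[0.005,-0.003,0,0,0,0,1],[0.01,-0.006,0,0,0,0,1],[0.015,-0.008,0,0,0,0,1],[0.02,-0.008,0,0,0,0,1],[0.02,-0.008,0,0,0,0,1],[0.02,-0.008,0,0,0,0,1],[0.02,-0.008,0,0,0,0,1],[0.02,-0.008,0,0,0,0,1],[0.02,-0.008,0,0,0,0,1],[0.02,-0.008,0,0,0,0,1]]]'
python3 -c "
from h import *
print(loc())"
```

```text
time: 23.5
tool_pos: [520.5, -231.7, 93.5]
tcp_rot: [-3.141, 0.009, -0.09]
contact_force: [-14.4, -6.3, 11.8]
grip_width: 24.0
(array([ 15.26, -78.61]), np.float64(93.5), array([-13.7,  -7.6]))
```

```bash
python3 -m inch '[[[-0.008,0.005,0,0,0,0,1],[-0.014,0.008,0,0,0,0,1],[-0.014,0.008,0,0,0,0,1],[-0.014,0.008,0,0,0,0,0.4],[-0.014,0.008,0,0,0,0,0.2],[-0.014,0.008,0,0,0,0,0],[-0.014,0.008,0,0,0,0,0],[-0.014,0.008,0,0,0,0,0],[-0.014,0.008,-0.05,0,0,0,0],[-0.014,0.008,-0.15,0,0,0,0]]]'
python3 -m inch '[[[0,0,-0.1,0,0,0,0],[0,0,-0.2,0,0,0,0],[0,0,-0.25,0,0,0,0],[0,0.2,-0.25,0,0,0,0],[0,0.4,-0.25,0,0,0,0],[0,0.5,-0.25,0,0,0,0],[0,0.6,-0.25,0,0,0,0],[0,0.6,-0.25,0,0,0,0],[0,0.6,-0.25,0,0,0,0],[0,0.6,-0.25,0,0,0,0]]]'
python3 -c "
from h import *
print(loc())
o,_=shot('wrist','pics/w13.png')
o,im=shot('side','pics/d13.png')
cv2.imwrite('pics/c_d13.png',cv2.resize(im[120:270,280:430,::-1],None,fx=4,fy=4,interpolation=cv2.INTER_CUBIC))
o,im=shot('scene','pics/s13.png')
cv2.imwrite('pics/c_s13.png',cv2.resize(im[200:320,130:320,::-1],None,fx=4,fy=4,interpolation=cv2.INTER_CUBIC))
"
```

```text
time: 24.75
tool_pos: [521.6, -232.8, 124.2]
tcp_rot: [-3.141, 0.001, -0.09]
contact_force: [0.6, 0.2, -0.6]
grip_width: 45.9
time: 26.0
tool_pos: [511.4, -351.6, 174.1]
tcp_rot: [-3.141, -0.0, -0.089]
contact_force: [-0.2, -0.0, -0.7]
grip_width: 46.1
(array([  16.89, -198.86]), np.float64(174.1), array([-0.2, -0. ]))
```

View pics/w13.png

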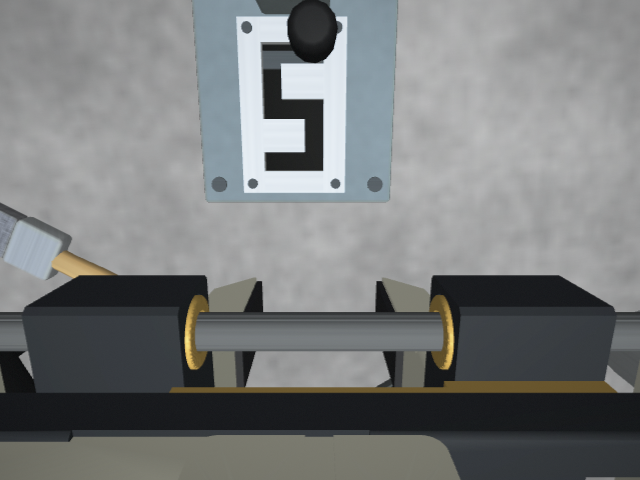

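View pics/c_d13.png

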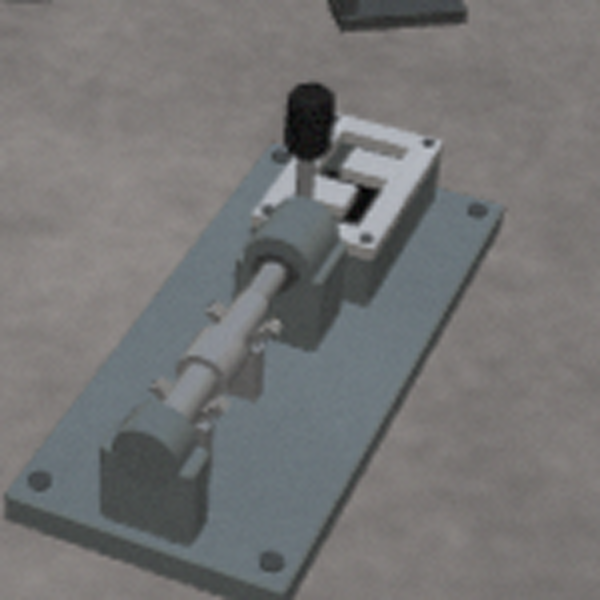

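View pics/c_s13.png

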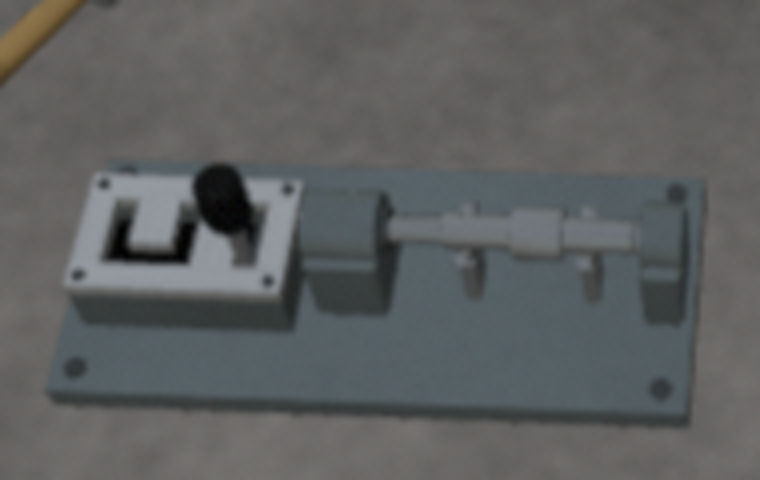

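Run:
```python
from h import *
for c,u,v,in [('scene',130+222/4,200+199/4),('side',280+311/4,120+121/4)]:
    w=ray(c,u,v,113); print(c,RB.T@(w[:2]-ORG))
for c,u,v,in [('scene',154.25,238),('side',380.25,137.4)]:
    w=ray(c,u,v,113); print('start',c,RB.T@(w[:2]-ORG))
o=bot.get_obs()
print('wrist knob top',RB.T@(wray(312.5,28,122,o)[:2]-ORG))
im=cv2.imread('pics/s13.png')
cv2.imwrite('pics/c_s13b.png',cv2.resize(im[235:285,175:310],None,fx=5.9,fy=8,interpolation=cv2.INTER_CUBIC))
```

```text
scene [ 12.96589579 -78.8500128 ]
side [ 12.91699432 -83.82558029]
start scene [ -13.40873305 -148.8112452 ]
start side [ -12.71186701 -152.8293931 ]
wrist knob top [ 14.17157669 -79.90704719]
```

View pics/c_s13b.png

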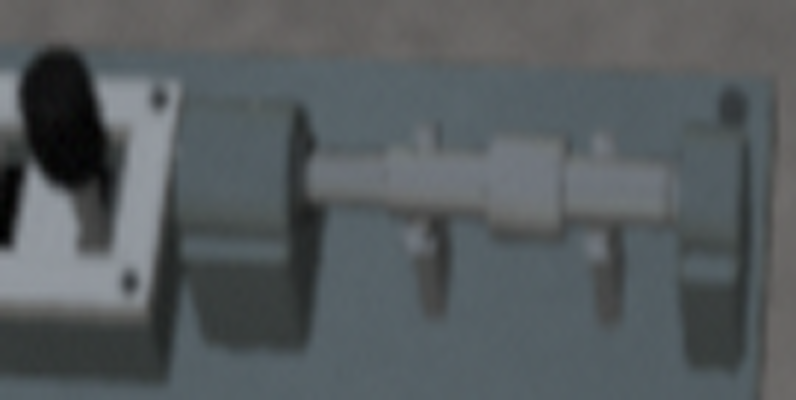

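View pics/d13.png

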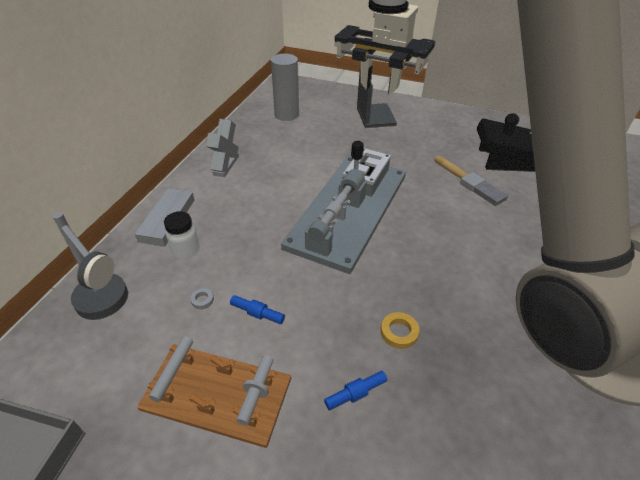

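The plain (172,370) and disc (257,388) spindles still lie in the rack. The barrel spindle sits in the bench centre at the headstop, the lever is in the far slot, and the gripper is clear.

```bash
python3 -c "
from plant import bot
print(bot.get_obs()['time']);print(bot.close_job())"
```

```text
26.15
the job is handed in; nothing more can be done
None
```

I took the barrel spindle from the middle rack place, laid it on both V-rests, and guided the lever through the zigzag gate to the far dead-end slot. I let go there, backed the gripper clear and handed the job in at 26.2 s of the 51 s allowed.

**Lever:** After release the wrist view puts the knob at (14.2, -79.9) mm in bench axes. I inferred the far-slot end as (14, -80) from the slot edges, so it agrees to about 0.2 mm. Before release, the lever resisted a 13.7 N push across the gate, well above its 3 N friction, so I take it as fully home. The scene and side views differ by about 5 mm along y (-78.9 and -83.8). They showed the same 4 to 5 mm difference before the knob was moved, so I put it down to calibration.

**Spindle:** In the enlarged scene picture it lies in both rests, with the quill at one end and the headstop at the other. I judged this by eye and did not measure the remaining end play.

**Rest of the scene:** The plain and disc spindles are still in the rack, and nothing fell. The highest wrist force I saw reported was about 20 N.

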